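# Refit the tapered plug of an ink-tank tap

### The job

Take the blue tap plug out of the grey drying stand and set it into the tapered hole of the ink tank's tap with its handle lying along the pipe. Then press it down firmly, with 14 to 20 N, while turning it clockwise (seen from above) a quarter turn, so that it grips, sinks deeper as it turns and holds there, with its handle square across the pipe. Let go of it, and leave the calculator, the scraper and the pen cup alone.

Things in the scene. Friction and masses are not known exactly. Their poses are not given: they have to be found in the camera images.
- plug_grip (a point): centre of the bar handle on top of the loose blue tap plug: bar 46 mm long (plug x), 14 mm wide (plug y), 28 mm tall, white stripe along its top; pinch it across the 14 mm. z points up the plug's axis. Below the bar are an 18 mm stem (10 mm), a collar (52 mm across, 6 mm thick) and the cone. At the start it hangs upright by its collar in the drying stand
- plug_collar (a point): centre of the underside of the plug's collar, on its axis, 30 mm below the centre of the bar and 42 mm above the tip; the white cone below it tapers from 30 to 17 mm diameter
- tap_rim (a point): centre of the mouth of the tapered hole, level with the tap's top rim, 70 mm above the table. z: up the hole's axis; y: along the pipe towards the ink tank; x: square across the pipe, marked by two red dashes on the rim. Hole about 25 mm wide at the mouth, tapering like the cone. Set in loosely, the plug stops with its collar somewhere from 7 to 17 mm above the rim (taps are worn differently)
- plug: the same loose plug, 86 mm tall, about 0.1 kg; origin at its lower tip. In the tap: turned with less than about 10 N of push it only spins in place; turned clockwise under a push of 14 to 20 N it takes the tap's lining round with it, sinks 4.5 mm per radian and stays; anticlockwise under push it comes back up. Pushed without turning it yields about 1 mm. Turning it takes about 0.4 Nm
- tap: the fixed aluminium tap, 62 mm across, on a steel foot 100 x 80 mm; on its +y side the pipe and a white ink tank (160 x 140 x 95 mm tall, near face 88 mm from the hole's axis), on its -y side a spout reaching 68 mm out at 15 to 50 mm height. Origin under the hole's axis at table height, axes as tap_rim
- stand: fixed grey drying stand 100 x 80 x 50 mm tall with one 35 mm through hole in its middle, in which the plug hangs; origin at the centre of its underside
- calculator: loose calculator 150 x 100 x 16 mm lying on the table; origin at the centre of its underside
- scraper: loose scraper with a blue handle, about 200 mm long and 18 mm tall, lying on the table; origin at its underside near the middle
- pen_cup: loose clear cup with pens, 80 mm across, 120 mm tall with its pens; origin at the centre of its underside
- tap_bush (a joint): how far the white tapered lining inside the tap has been taken round and down by the plug, clockwise from above, in rad: 0 at the start, 1.65 at its stop; stiff, it stays where it is left
- tap_mount (a joint): how far the lining has been pushed down on its stiff rubber seat, in m: 0 unloaded, 0.0005 at 20 N, 0.00075 at 30 N

How it is judged:
On the way:
1. the plug stands in the tap's hole, not yet driven in, with its handle along the pipe (within 0.5 rad) (horizontal distance between plug_collar and tap_rim below 0.006 m and z of plug_collar in the frame of tap_rim below 0.02 m and value of joint tap_bush below 0.5 rad and angle between the x axis of plug_grip and the y axis of tap_rim, either way round below 0.5 rad), for 0.1 s.
At the end, for the whole second after the job is handed in: The tap's lining has been driven in by more than 1.1 rad; the plug sits in it upright (0.1 rad), centred within 4 mm, its collar less than 13.5 mm above the rim, its handle within 0.25 rad of square across the pipe, released and at rest (value of joint tap_bush above 1.1 rad and horizontal distance between plug_collar and tap_rim below 0.004 m and z of plug_collar in the frame of tap_rim below 0.0135 m and angle between the x axis of plug_grip and the x axis of tap_rim, either way round below 0.25 rad and angle between plug_grip's own z axis and vertical below 0.1 rad and linear speed of plug below 0.01 m/s); the robot touches nothing.
It fails at once if the plug is pressed into the tap with clearly more than 30 N (value of joint tap_mount above 0.0008 m).
It fails at once if the calculator is pushed more than 30 mm or tipped (distance of calculator from where it was at the start of the episode above 0.03 m or angle between calculator's own z axis and vertical above 0.5 rad).
It fails at once if the scraper is pushed more than 30 mm or tipped (distance of scraper from where it was at the start of the episode above 0.03 m or angle between scraper's own z axis and vertical above 0.5 rad).
It fails at once if the pen cup is pushed more than 30 mm or tipped (distance of pen_cup from where it was at the start of the episode above 0.03 m or angle between pen_cup's own z axis and vertical above 0.5 rad).
It also fails if it takes over 64 s, if anything falls off the work surface, if the arm or the gripper's body presses on something with over 40 N, if the wrist force passes 120 N, or if a joint passes its speed limit or range.

### The arm

A 6-joint arm with a two-finger parallel gripper is mounted at the origin on the work surface. World frame = base frame: x ahead of the robot, y to its left, z up, the work surface at z = 0. Lengths are in m, angles in rad, forces in N, time in s.
With the tool pointing down it reaches from about 0.425 to 0.95 m from the base axis. Payload 3.5 kg.
Tool frame: the origin (TCP) lies at the very end of the fingers, on their centre line; the grasp point (between the pads) lies 19 mm behind it; z points along the fingers, y is the line along which they close (so a half turn about z gives the same grasp; the last joint's range is limited). The gripper opens to 85 mm and grips with 20 to 120 N. Pads are 22 mm wide; open, the fingers measure 114 mm over their backs; the gripper's body (76 mm by 85 mm) begins 54 mm behind the grasp point. The pads swing forward as they close: fully open they stand 13 mm farther back than shut.
Start: joints at [-1.377, 0.286, 1.577, -0, 1.279, -0.15], TCP at [0.228, -0.635, 0.231] pointing down, gripper open.
Joint ranges: [-2.77, 2.77], [-0.9, 2.22], [0.21, 2.48], [-1.53, 4.67], [0.24, 2.81], [-2.84, 2.84]. Speed limits (rad/s): [2.79, 2.79, 3.14, 3.14, 3.14, 3.14].

### API

Orientations are given as a unit quaternion [x, y, z, w].
In Python, from plant import ctrl gives the robot as it stands.
- The arm moves only by the tool carry_out, never from a script. Its argument "deltas" is one flat list of numbers, 6 for each row, row after row: the shift along the tool's x, y, z in m, then the turn, a rotation vector about the tool's x, y, z in rad. A call has 1 to 5 rows; each row is the pose to reach, as a shift and turn from the pose commanded when the call began, along the tool's axes at that moment; what a row does not reach only later rows make up. A row lasts 1/8 s, in which the tool goes at most 62.5 mm and 10.7 degrees, less where a joint would pass 70% of its speed; a pose out of reach is approached as far as the arm can. A call with a gripper value outside its range is refused whole. "grip" is the opening in per cent of the stroke, from 0 (shut) to 100 (fully open), set as the call begins (left out, the last holds). The fingers move at their own pace and stop on an object; "grip_force" is the grip in N (left out, the last holds). Time passes only in rows, so rows that repeat a pose let the fingers close. It gives the time, the measured TCP pose, the force, the opening and the grip force at its end, in the units of the state.
- ctrl.get_state(): the state, without advancing time (a new reading comes with each control period).
- ctrl.read_camera(name): name is "scene" or "top"; returns (picture, depth): 400x640x3 uint8, red, green, blue; 400x640 float32, m along the optical axis (not along the pixel's ray), 0 where there is no reading.
- ctrl.camera_model(name): a dict with "intrinsics" (3x3 intrinsics, pixels), "extrinsics" (4x4, takes a point from world to camera coordinates). Camera axes: x right, y down, z forward; pixel columns grow to the right and rows downward; lengths in m; the calibration is good to about 2 mm. A picture is of the moment at which its call begins. camera_model takes no time and is no camera call.
- ctrl.sign_off(): hands the job in; it is judged then, once.
Trained networks look in the newest picture that a camera, given by its name, has taken for a name from the list of things; names that differ only in an ending like _2 or _b are one class to them, and where a whole thing is asked for, a point or a joint stands for the part that bears it (a point fixed in the world has none). Each returns a list of dicts, best first, with "score" (0 to 1); they miss things now and then, are a little off and sometimes report something else, mostly with a low value. They report only what shows in the picture. A call takes as long as a camera call.
- ctrl.find_in(camera, query): "uv" ([column, row] in pixels, amid what is visible of it).
The state is a dict: "time": time; "qpos": joint angles; "dq": joint speeds; "joint_efforts": joint torques, N m; "eef_pos": TCP position; "tcp_rot": TCP orientation; "contact_force": force on the tool from outside, world axes, zero at the start; "wrist_torque": the same for the moment, N m; "opening": opening from 0.0 (shut) to 1.0 (fully open); "finger_force": force on a finger pad.
Only numpy, scipy, OpenCV 4.12 (cv2) and the standard library are available. Lean on these libraries where they do the work, as an engineer would, in place of code of your own. Each camera call takes 0.05 s, during which the arm holds its last target. There are 200 camera calls.

## Working session

There is one attempt and no reset: what is moved stays moved. The work goes in short steps, Python scripts to look and compute and a tool call to move; the robot and the scene stay as the last step left them, time stands still between calls to the robot, and variables do not carry over. Pictures are saved under pics/ and viewed, at most 10 in all, crops included, and the job is handed in when it is done.

Besides the shell and the picture viewer there is one more tool, called after "Call:" as name(argument=value, ...), one argument or row to a line, values as JSON. carry_out: Moves the arm, as the interface text tells. Its arguments: {"type":"object","properties":{"deltas":{"type":"array"},"grip":{"type":"number"},"grip_force":{"type":"number"}},"required":["deltas"]}

```bash
mkdir -p pics; cat > h.py <<'E'
import numpy as np, cv2
from plant import ctrl
from scipy.spatial.transform import Rotation as R
def look(name):
    p,d=ctrl.read_camera(name); return p,d
def px2w(name,uv,d=None,z=None):
    m=ctrl.camera_model(name);K=np.array(m["intrinsics"]);T=np.linalg.inv(np.array(m["extrinsics"]))
    r=np.linalg.inv(K)@np.array([uv[0],uv[1],1.]); 
    o=T[:3,3]; w=T[:3,:3]@r
    if z is not None: return o+w*(z-o[2])/w[2]
    return o+w*d
def w2px(name,P):
    m=ctrl.camera_model(name);E=np.array(m["extrinsics"]);c=E[:3,:3]@np.array(P)+E[:3,3]
    q=np.array(m["intrinsics"])@c; return q[:2]/q[2]
E
python3 - <<'E'
from h import *
print(ctrl.get_state())
for n in ("scene","top"):
    p,d=look(n); cv2.imwrite(f"pics/{n}0.png",p[:,:,::-1]); np.save(f"{n}0.npy",d); np.save(f"{n}0p.npy",p)
    print(n,np.array(ctrl.camera_model(n)["extrinsics"]).round(3).tolist())
    for q in ("plug_grip","plug","tap","stand","calculator","scraper","pen_cup"):
        for r in ctrl.find_in(n,q)[:2]:
            u,v=np.round(r["uv"]).astype(int); print(n,q,r["score"],(u,v),px2w(n,r["uv"],d[v,u]).round(3))
E
```

```text
{'time': 0.0, 'qpos': array([-1.37699099e+00,  2.87151121e-01,  1.57816055e+00, -7.03584775e-07,
        1.27859382e+00, -1.50019654e-01]), 'dq': array([ 0.00162628, -0.00014412, -0.00102071,  0.00019749,  0.00039309,
       -0.0001296 ]), 'joint_efforts': array([ 2.96744065e-04, -4.05983591e+01, -2.92620850e+01, -1.72602759e-04,
        5.74538775e-03,  1.28985343e-05]), 'eef_pos': array([ 0.22742516, -0.634845  ,  0.22996578]), 'tcp_rot': array([ 9.85258728e-01,  1.71066950e-01, -2.56518610e-05, -1.15613016e-03]), 'contact_force': array([0.35143386, 0.2062723 , 0.97912083]), 'wrist_torque': array([-0.04115793,  0.03106166, -0.02578474]), 'finger_force': 0.0, 'opening': 1.0038176466217752}
scene [[-0.127, 0.992, 0.006, 0.204], [0.791, 0.105, -0.602, -0.41], [-0.598, -0.072, -0.798, 1.409], [0.0, 0.0, 0.0, 1.0]]
scene plug_grip 0.61 (np.int64(290), np.int64(164)) [ 0.495 -0.203  0.082]
scene plug_grip 0.4 (np.int64(444), np.int64(195)) [0.546 0.152 0.086]
scene plug 0.85 (np.int64(292), np.int64(165)) [ 0.479 -0.203  0.061]
scene tap 0.92 (np.int64(446), np.int64(193)) [0.538 0.157 0
[... 413 characters left out ...]
 0.752 -0.203  0.02 ]
top [[-0.029, -1.0, -0.011, -0.122], [-0.998, 0.03, -0.059, 0.633], [0.059, 0.009, -0.998, 0.825], [0.0, 0.0, 0.0, 1.0]]
top plug_grip 0.66 (np.int64(356), np.int64(270)) [ 0.484 -0.21   0.094]
top plug 0.78 (np.int64(352), np.int64(271)) [ 0.481 -0.202  0.092]
top tap 0.73 (np.int64(162), np.int64(260)) [0.511 0.16  0.085]
top stand 0.87 (np.int64(346), np.int64(265)) [ 0.489 -0.192  0.055]
top calculator 0.78 (np.int64(347), np.int64(144)) [ 0.737 -0.206  0.018]
top scraper 0.84 (np.int64(238), np.int64(123)) [0.79  0.025 0.016]
top pen_cup 0.88 (np.int64(453), np.int64(173)) [ 0.659 -0.393  0.12 ]
top pen_cup 0.62 (np.int64(348), np.int64(259)) [ 0.5   -0.199  0.049]
```

View pics/top0.png

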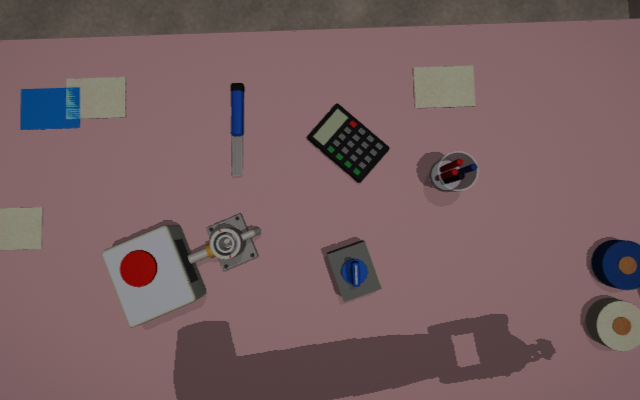

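View pics/scene0.png

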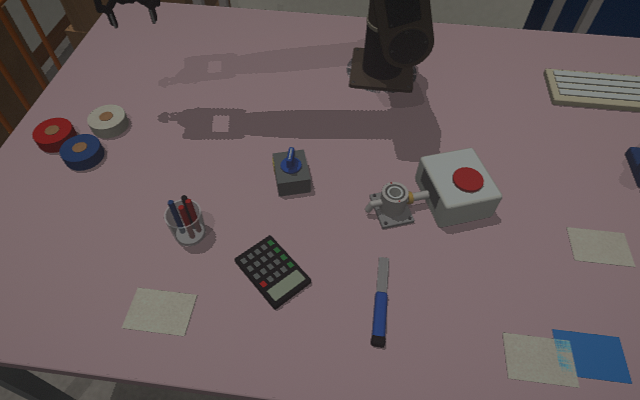

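```bash
python3 - <<'E'
from h import *
def cloud(n):
    d=np.load(n+"0.npy");m=ctrl.camera_model(n);K=np.array(m["intrinsics"]);T=np.linalg.inv(np.array(m["extrinsics"]))
    v,u=np.mgrid[:400,:640]; c=np.stack([u,v,np.ones_like(u)],-1)@np.linalg.inv(K).T*d[...,None]
    return c@T[:3,:3].T+T[:3,3], d
for n in ("top","scene"):
    P,d=cloud(n); ok=d>0
    def sel(c,r,z0,z1): return P[ok&(np.hypot(P[...,0]-c[0],P[...,1]-c[1])<r)&(P[...,2]>z0)&(P[...,2]<z1)]
    def rect(Q):
        (c,s,a)=cv2.minAreaRect((Q[:,:2]*1000).astype(np.float32)); return np.round(c,1),np.round(s,1),round(a,1),len(Q),Q[:,2].mean().round(4)
    print(n,"table",np.median(sel((.6,-.05),.05,-.02,.02)[:,2]))
    print("handle",rect(sel((.485,-.205),.05,.086,.11)))
    print("stand",rect(sel((.49,-.2),.08,.044,.056)))
    print("tank",rect(sel((.47,.31),.14,.088,.105)))
    Q=sel((.54,.145),.045,.064,.078); print("rim",rect(Q),Q[:,:2].mean(0))
    Q=sel((.54,.145),.045,.078,.105); print("above rim",len(Q),Q[:,:3].mean(0) if len(Q) else 0)
for n,c in (("top",(227,243)),("top",(355,272)),("scene",(395,200)),("scene",(292,168))):
    p=np.load(n+"0p.npy"); x,y=c; cr=cv2.resize(p[y-32:y+32,x-40:x+40],(400,300),interpolation=cv2.INTER_CUBIC)
    globals().setdefault("L",[]).append(cr)
cv2.imwrite("pics/c0.png",np.vstack([np.hstack(L[:2]),np.hstack(L[2:])])[:,:,::-1])
E
```

```text
top table -0.00015214759315707038
handle (array([ 475.8, -208.4]), array([45.3, 14. ]), 0.5, 184, np.float64(0.0934))
stand (array([ 475.6, -208.4]), array([100.3,  80.1]), 17.7, 1685, np.float64(0.0504))
tank (array([472.2, 202.4]), array([131. ,  68.7]), 12.7, 1046, np.float64(0.0945))
rim (array([542.6, 140.3]), array([88.8, 15.8]), 33.6, 119, np.float64(0.0715)) [0.54346061 0.1399306 ]
above rim 1069 [0.53238195 0.15880505 0.08458309]
scene table 0.00047075306757388136
handle (array([ 474.5, -207.9]), array([14.1, 50.1]), 89.3, 100, np.float64(0.0931))
stand (array([ 474.6, -207.6]), array([104.9,  80.2]), 17.6, 829, np.float64(0.0507))
tank (array([479.9, 209.6]), array([146.1,  85. ]), 21.6, 646, np.float64(0.0948))
rim (array([543.2, 142.4]), array([86.7, 22.9]), 38.0, 128, np.float64(0.0716)) [0.55037168 0.14679461]
above rim 648 [0.53413784 0.15990064 0.08512215]
```

View pics/c0.png

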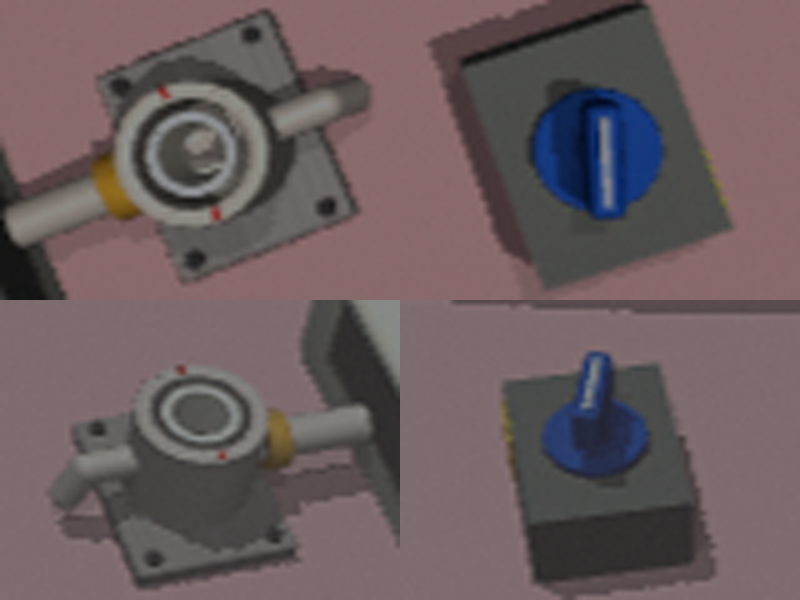

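```bash
python3 - <<'E'
from h import *
for n,c,a,b,e in (("top",(227,243),(164,91.5),(216,214),(193,153)),("scene",(395,200),(181,70),(222,156),(203,111.5))):
    f=lambda q:(c[0]-40+(q[0]+.5)/5-.5, c[1]-32+(q[1]+.5)/4.6875-.5)
    d=np.load(n+"0.npy")
    for z in (.07,.085):
        A,B,C=[px2w(n,f(q),z=z)[:2] for q in (a,b,e)]
        print(n,z,A.round(4),B.round(4),(A/2+B/2).round(4),C.round(4),np.linalg.norm(A-B).round(4),np.degrees(np.arctan2(*(A-B)[::-1])).round(1))
    u,v=np.round(f(a)).astype(int); print(px2w(n,(u,v),d[v,u]), d[v-6:v+7:2,u-6:u+7:2].round(3).tolist() if n=="top" else "")
    p=np.load(n+"0p.npy").astype(int)[c[1]-25:c[1]+25,c[0]-25:c[0]+25]
    m=(p[...,0]>p[...,1]*1.8)&(p[...,0]>120)
    for v,u in np.argwhere(m):
        U,V=u+c[0]-25,v+c[1]-25; print((U,V),p[v,u],px2w(n,(U,V),d[V,U]).round(4))
E
```

```text
top 0.07 [0.5656 0.0536] [0.514  0.0339] [0.5398 0.0437] [0.5396 0.0425] 0.0552 20.9
top 0.085 [0.5658 0.0497] [0.5152 0.0305] [0.5405 0.0401] [0.5403 0.0389] 0.0541 20.9
[0.56580025 0.05470721 0.06861196] [[0.8519999980926514, 0.847000002861023, 0.8450000286102295, 0.8460000157356262, 0.8500000238418579, 0.8479999899864197, 0.8460000157356262], [0.8479999899864197, 0.8479999899864197, 0.8489999771118164, 0.8460000157356262, 0.8460000157356262, 0.847000002861023, 0.8479999899864197], [0.8489999771118164, 0.8460000157356262, 0.8479999899864197, 0.8500000238418579, 0.8489999771118164, 0.7889999747276306, 0.7870000004768372], [0.847000002861023, 0.8489999771118164, 0.7879999876022339, 0.7910000085830688, 0.7889999747276306, 0.7900000214576721, 0.7889999747276306], [0.8489999771118164, 0.7879999876022339, 0.7910000085830688, 0.7900000214576721, 0.7889999747276306, 0.7979999780654907, 0.8299999833106995], [0.7900000214576721, 0.7900000214576721, 0.7889999747276306, 0.8040000200271606, 0.8209999799728394, 0.8379999995231628, 0.8429999947547913], [0.7889999747276306, 0.7900000214576721, 0.8009999990463257, 0.8169999718666077, 0.7910000085830688, 0.7879999876022339, 0.7879999876022339]]
(np.int64(219), np.int64(230)) [132  41  37] [0.5658 0.0547 0.0686]
(np.int64(220), np.int64(231)) [137  67  63] [0.5638 0.0523 0.0704]
(np.int64(230), np.int64(256)) [136  52  48] [ 0.5792 -0.1492  0.8597]
(np.int64(230), np.int64(257)) [133  51  46] [0.5126 0.0334 0.0705]
scene 0.07 [0.5114 0.0356] [0.5627 0.0555] [0.537  0.0455] [0.5364 0.0464] 0.055 -158.9
scene 0.085 [0.524  0.0339] [0.5744 0.0534] [0.5492 0.0436] [0.5486 0.0444] 0.054 -158.9
[0.51429446 0.03590754 0.07190915] 
(np.int64(399), np.int64(201)) [121  52  50] [0.5643 0.0552 0.0717]
```

```bash
cat >> h.py <<'E'
def delta(P,yaw,pos=None,rot=None):
    "deltas from pose (default measured) to world P, tool down, tool-x heading yaw deg"
    s=ctrl.get_state(); pos=s["eef_pos"] if pos is None else pos; r=R.from_quat(s["tcp_rot"] if rot is None else rot)
    g=R.from_euler("z",yaw,degrees=True)*R.from_euler("x",180,degrees=True)
    return np.r_[r.inv().apply(np.array(P)-pos),(r.inv()*g).as_rotvec()].round(4)
E
python3 - <<'E'
from h import *
print(delta((.475,-.208,.15),0).tolist())
E
```

```text
[0.3771, -0.3191, 0.0813, 0.0, -0.0, 0.3438]
```

Call:
carry_out(
  deltas=[0.057,-0.048,0.0,0,0,0.06,0.104,-0.088,0.01,0,0,0.12,0.151,-0.128,0.02,0,0,0.18,0.198,-0.168,0.03,0,0,0.24,0.245,-0.207,0.04,0,0,0.3],
  grip=60,
)

```text
time: 1.42
eef_pos: [0.3835, -0.366, 0.1932]
tcp_rot: [1.0, 0.021, 0.0, 0.0]
contact_force: [-0.6, -0.5, 0.6]
opening: 0.601
finger_force: 0.0
```

Call:
carry_out(
  deltas=[0.047,-0.04,0.012,0,0,0.044,0.094,-0.08,0.025,0,0,0.044,0.132,-0.112,0.038,0,0,0.044,0.132,-0.112,0.041,0,0,0.044,0.132,-0.112,0.041,0,0,0.044],
)

```text
time: 2.05
eef_pos: [0.5095, -0.25, 0.1519]
tcp_rot: [1.0, 0.0, -0.0, -0.0]
contact_force: [0.1, -1.1, -0.6]
opening: 0.602
finger_force: 0.0
```

```bash
python3 - <<'E'
from h import *
s=ctrl.get_state(); print(s["eef_pos"],s["opening"],s["qpos"]); print(delta((.475,-.208,.063),0).tolist())
p,d=look("scene"); a=p[90:230,210:390]
cv2.imwrite("pics/g0.png",cv2.resize(a,None,fx=4,fy=4,interpolation=cv2.INTER_CUBIC)[:,:,::-1])
E
```

```text
[ 0.50950415 -0.24995882  0.15191337] 0.6016597385521907 [-6.34642902e-01  1.31094744e-01  1.91098280e+00 -4.85168763e-04
  1.10012758e+00  9.35962179e-01]
[-0.0344, -0.042, 0.0889, -0.0, 0.0007, 0.0004]
```

View pics/g0.png

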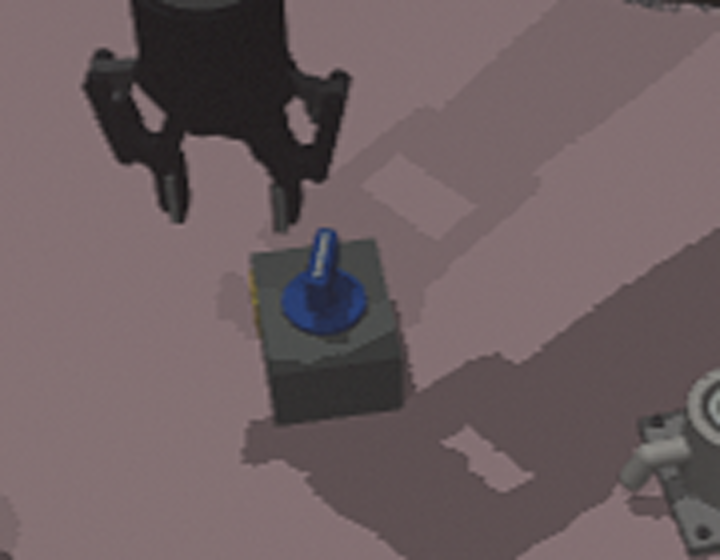

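The picture shows the open gripper left of and behind the plug (plug at crop (325,275)), because the second call used the turned tool axes. The next moves correct that and go down.

Call:
carry_out(
  deltas=[-0.034,-0.042,0.0,0,0,0,-0.034,-0.042,0.0,0,0,0,-0.034,-0.042,0.03,0,0,0,-0.034,-0.042,0.06,0,0,0,-0.034,-0.042,0.06,0,0,0],
)

```text
time: 2.72
eef_pos: [0.4743, -0.2085, 0.0907]
tcp_rot: [1.0, -0.001, -0.002, -0.001]
contact_force: [-1.1, 0.1, -0.3]
opening: 0.598
finger_force: 0.0
```

```bash
python3 - <<'E'
from h import *
s=ctrl.get_state(); print(s["eef_pos"],s["opening"],s["contact_force"]); print(delta((.475,-.208,.063),0).tolist())
E
```

```text
[ 0.47434876 -0.20853445  0.09068933] 0.5979129951808383 [-1.07550064  0.09202315 -0.34552421]
[0.0007, -0.0005, 0.0277, -0.0019, 0.0031, -0.0022]
```

Call:
carry_out(
  deltas=[0,0,0.014,0,0,0,0,0,0.028,0,0,0,0,0,0.028,0,0,0,0,0,0.028,0,0,0],
)

```text
time: 3.22
eef_pos: [0.476, -0.2081, 0.0644]
tcp_rot: [1.0, -0.0, 0.0, 0.0]
contact_force: [-0.3, -1.0, -0.5]
opening: 0.603
finger_force: 0.0
```

Call:
carry_out(
  deltas=[0,0,0,0,0,0,0,0,0,0,0,0,0,0,0,0,0,0,0,0,0,0,0,0,0,0,0,0,0,0],
  grip=0,
  grip_force=90,
)

```text
time: 3.85
eef_pos: [0.4762, -0.2082, 0.0649]
tcp_rot: [1.0, -0.0, 0.0, 0.0]
contact_force: [-0.4, 2.1, 5.9]
opening: 0.148
finger_force: 88.7
```

Call:
carry_out(
  deltas=[0,0,-0.02,0,0,0,0,0,-0.05,0,0,0,0,0,-0.09,0,0,0,0,0,-0.13,0,0,0,0,0,-0.13,0,0,0],
)

```text
time: 4.47
eef_pos: [0.4774, -0.2091, 0.1973]
tcp_rot: [1.0, -0.0, 0.003, 0.002]
contact_force: [0.1, -0.6, -1.3]
opening: 0.148
finger_force: 88.2
```

```bash
python3 - <<'E'
from h import *
s=ctrl.get_state(); print(s["eef_pos"],s["opening"],s["contact_force"],s["finger_force"]); print(delta((.5385,.0445,.19),111).tolist())
p,d=look("scene"); a=p[60:210,220:360]
cv2.imwrite("pics/g1.png",cv2.resize(a,None,fx=4,fy=4,interpolation=cv2.INTER_CUBIC)[:,:,::-1])
for c in ("scene",): print(ctrl.find_in(c,"plug_collar"),ctrl.find_in(c,"plug")); print(w2px(c,s["eef_pos"]+[0,0,-.011]))
E
```

```text
[ 0.47739473 -0.20910579  0.19729697] 0.14759634472151759 [ 0.1209326  -0.5554475  -1.33237425] 88.16471993923187
[0.061, -0.2536, 0.0066, 0.0085, 0.0001, -1.9375]
[{'uv': [289.2, 128.3], 'score': 0.72}] [{'uv': [289.2, 125.0], 'score': 0.7}, {'uv': [292.8, 171.3], 'score': 0.31}]
[287.0724105  125.82540742]
```

View pics/g1.png

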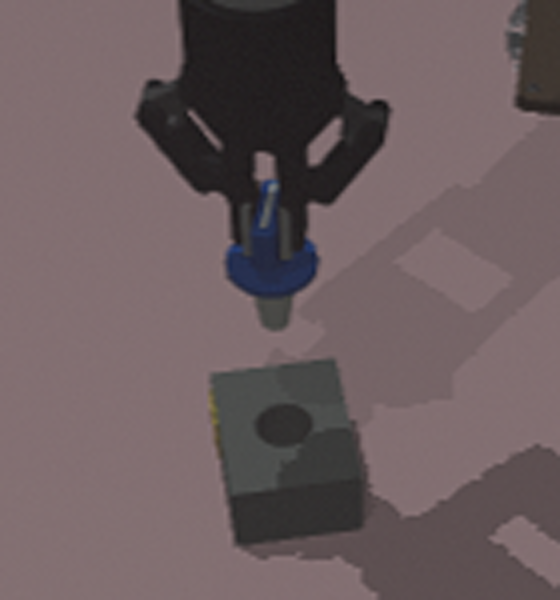

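The plug is held upright: collar at crop (272,263), cone tip at (275,322), stand hole empty. Next I carry it towards the tap.

Call:
carry_out(
  deltas=[0.008,-0.032,0,0,0,-0.18,0.02,-0.08,0,0,0,-0.36,0.032,-0.13,0,0,0,-0.54,0.044,-0.18,0,0,0,-0.72,0.055,-0.23,0,0,0,-0.9],
)

```text
time: 5.25
eef_pos: [0.5296, 0.0238, 0.1914]
tcp_rot: [0.899, 0.437, -0.002, -0.001]
contact_force: [1.2, 0.1, -1.4]
opening: 0.148
finger_force: 88.2
```

Call:
carry_out(
  deltas=[0,0,0,0,0,-0.18,0,0,0,0,0,-0.36,0,0,0,0,0,-0.54,0,0,0,0,0,-0.72,0,0,0,0,0,-0.9],
)

```text
time: 5.88
eef_pos: [0.5293, 0.0222, 0.1911]
tcp_rot: [0.619, 0.785, -0.001, -0.002]
contact_force: [0.4, 0.0, -1.0]
opening: 0.144
finger_force: 88.2
```

Call:
carry_out(
  deltas=[0,0,0,0,0,-0.137,0,0,0,0,0,-0.137,0,0,0,0,0,-0.137],
)

```text
time: 6.25
eef_pos: [0.5301, 0.0221, 0.1927]
tcp_rot: [0.567, 0.823, -0.001, -0.001]
contact_force: [0.4, -0.2, -1.9]
opening: 0.148
finger_force: 88.2
```

```bash
python3 - <<'E'
from h import *
s=ctrl.get_state(); print(s["eef_pos"],s["opening"],s["contact_force"],s["qpos"]); print(delta((.5385,.0445,.19),111).tolist())
E
```

```text
[0.53007407 0.02211666 0.19270514] 0.1480138559826493 [ 0.35056782 -0.24171531 -1.8907098 ] [-1.49646399e-01  4.29665299e-03  1.96529779e+00 -1.12050730e-05
  1.17451181e+00 -5.13657040e-01]
[0.0179, 0.0158, 0.0027, -0.0022, -0.0012, -0.0025]
```

Call:
carry_out(
  deltas=[0.018,0.016,0,0,0,0,0.018,0.016,0.02,0,0,0,0.018,0.016,0.035,0,0,0,0.018,0.016,0.035,0,0,0],
)

```text
time: 6.75
eef_pos: [0.5378, 0.0446, 0.157]
tcp_rot: [0.567, 0.824, -0.001, -0.002]
contact_force: [0.4, -0.7, -1.5]
opening: 0.146
finger_force: 88.3
```

```bash
python3 - <<'E'
from h import *
s=ctrl.get_state(); print(s["eef_pos"],s["contact_force"])
t=s["eef_pos"]; L=[]
for n in ("scene","top"):
    p,d=look(n); cv2.imwrite(f"pics/{n}1.png",p[:,:,::-1])
    u,v=w2px(n,(.5385,.0445,.1)).round().astype(int)
    k=5; a=cv2.resize(p[v-50:v+50,u-40:u+40],None,fx=k,fy=k,interpolation=cv2.INTER_CUBIC)
    for P,c in (((.5385,.0445,.07),(0,255,0)),((t[0],t[1],t[2]-.0145),(255,255,0)),((t[0],t[1],t[2]-.0565),(255,0,255))):
        q=w2px(n,P); cv2.drawMarker(a,(int((q[0]-u+40.5)*k),int((q[1]-v+50.5)*k)),c,cv2.MARKER_CROSS,14,1)
    L.append(a)
cv2.imwrite("pics/ab1.png",np.hstack(L)[:,:,::-1])
E
```

```text
[0.53782779 0.04458921 0.15697851] [ 0.42559399 -0.71315299 -1.45211262]
```

View pics/ab1.png

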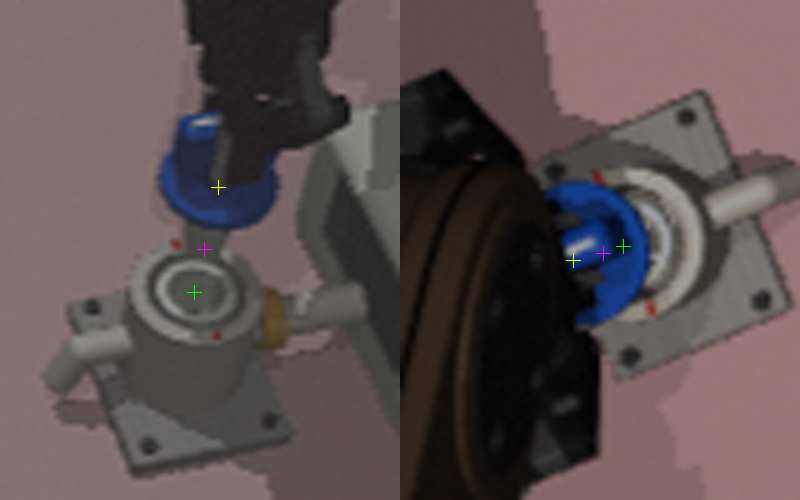

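Collar and cone sit over the hole: scene collar centre is about (220,187), and hole centre (195,291) is on the marker. The top view agrees within about 1.5 mm, so I lower it.

Call:
carry_out(
  deltas=[0,0,0.015,0,0,0,0,0,0.03,0,0,0,0,0,0.043,0,0,0,0,0,0.048,0,0,0,0,0,0.048,0,0,0],
)

```text
time: 7.48
eef_pos: [0.5389, 0.0446, 0.1105]
tcp_rot: [0.567, 0.824, -0.0, -0.001]
contact_force: [-0.8, 0.0, -0.9]
opening: 0.142
finger_force: 88.3
```

Call:
carry_out(
  deltas=[0,0,0.001,0,0,0,0,0,0.002,0,0,0,0,0,0.003,0,0,0,0,0,0.004,0,0,0],
)

```text
time: 7.98
eef_pos: [0.5392, 0.0447, 0.1073]
tcp_rot: [0.567, 0.824, 0.0, -0.0]
contact_force: [-1.2, 0.3, 0.4]
opening: 0.147
finger_force: 88.4
```

Call:
carry_out(
  deltas=[0,0,0.001,0,0,0,0,0,0.002,0,0,0,0,0,0.003,0,0,0],
)

```text
time: 8.35
eef_pos: [0.539, 0.0447, 0.104]
tcp_rot: [0.567, 0.824, -0.0, -0.0]
contact_force: [-2.2, 2.4, 2.0]
opening: 0.148
finger_force: 88.6
```

Call:
carry_out(
  deltas=[0,0,0.001,0,0,0,0,0,0.002,0,0,0,0,0,0.002,0,0,0],
)

```text
time: 8.72
eef_pos: [0.5389, 0.0448, 0.1019]
tcp_rot: [0.567, 0.824, -0.0, -0.001]
contact_force: [-2.5, 3.2, 0.6]
opening: 0.148
finger_force: 88.6
```

Call:
carry_out(
  deltas=[0.001,-0.0004,0,0,0,0,0.001,-0.0004,0.001,0,0,0,0.001,-0.0004,0.002,0,0,0],
)

```text
time: 9.1
eef_pos: [0.5386, 0.0453, 0.1003]
tcp_rot: [0.567, 0.824, 0.0, 0.0]
contact_force: [-3.0, 2.2, 1.2]
opening: 0.152
finger_force: 88.6
```

Call:
carry_out(
  deltas=[0,0,0.001,0,0,0,0,0,0.002,0,0,0,0,0,0.002,0,0,0],
)

```text
time: 9.48
eef_pos: [0.5387, 0.0454, 0.0987]
tcp_rot: [0.567, 0.824, 0.0, 0.0]
contact_force: [-4.2, 1.6, 4.5]
opening: 0.15
finger_force: 89.1
```

Call:
carry_out(
  deltas=[0.0007,-0.001,0,0,0,0,0.0007,-0.001,0,0,0,0],
)

```text
time: 9.72
eef_pos: [0.5381, 0.0455, 0.0987]
tcp_rot: [0.567, 0.824, 0.001, 0.001]
contact_force: [-1.9, 3.2, 3.9]
opening: 0.15
finger_force: 89.0
```

Call:
carry_out(
  deltas=[0,0,0.001,0,0,0,0,0,0.001,0,0,0],
)

```text
time: 9.98
eef_pos: [0.5383, 0.0455, 0.0983]
tcp_rot: [0.567, 0.824, 0.0, 0.001]
contact_force: [-2.6, 2.1, 7.1]
opening: 0.151
finger_force: 89.6
```

Call:
carry_out(
  deltas=[0.0005,-0.0003,0.001,0,0,0,0.0005,-0.0003,0.002,0,0,0,0.0005,-0.0003,0.002,0,0,0],
)

```text
time: 10.35
eef_pos: [0.5386, 0.0457, 0.0978]
tcp_rot: [0.567, 0.824, 0.001, 0.002]
contact_force: [-4.4, 1.5, 13.0]
opening: 0.147
finger_force: 90.3
```

Call:
carry_out(
  deltas=[0,-0.001,0.001,0,0,0.0,0,-0.001,0.0014,0,0,0.08,0,-0.001,0.0018,0,0,0.16,0,-0.001,0.0022,0,0,0.24],
)

```text
time: 10.85
eef_pos: [0.5385, 0.0455, 0.0966]
tcp_rot: [0.662, 0.75, 0.002, 0.002]
contact_force: [-3.4, 3.1, 15.7]
opening: 0.147
finger_force: 90.9
```

```bash
python3 - <<'E'
from h import *
s=ctrl.get_state(); print(s["eef_pos"],s["contact_force"],s["wrist_torque"],s["qpos"])
E
```

```text
[0.53854169 0.04553984 0.0965712 ] [-3.37659843  3.11073496 15.70433296] [0.63692679 0.87170644 0.24227661] [-1.03455355e-01  1.43460690e-01  2.01141992e+00  5.81076593e-05
  9.81119869e-01 -2.28063418e-01]
```

Call:
carry_out(
  deltas=[0,0,0.0004,0,0,0.09,0,0,0.0008,0,0,0.18,0,0,0.0012,0,0,0.27,0,0,0.0016,0,0,0.36],
)

```text
time: 11.35
eef_pos: [0.5388, 0.0455, 0.095]
tcp_rot: [0.785, 0.619, 0.002, 0.002]
contact_force: [-3.2, 2.9, 14.6]
opening: 0.146
finger_force: 90.8
```

Call:
carry_out(
  deltas=[0,0,0.0004,0,0,0.09,0,0,0.0008,0,0,0.18,0,0,0.0012,0,0,0.27,0,0,0.0016,0,0,0.36],
)

```text
time: 11.85
eef_pos: [0.5391, 0.0454, 0.0934]
tcp_rot: [0.883, 0.468, 0.003, 0.002]
contact_force: [-2.4, 2.0, 13.5]
opening: 0.147
finger_force: 90.7
```

Call:
carry_out(
  deltas=[0,0,0.0011,0,0,0.08,0,0,0.0016,0,0,0.16,0,0,0.0021,0,0,0.24,0,0,0.0025,0,0,0.32],
)

```text
time: 12.35
eef_pos: [0.5396, 0.0452, 0.0918]
tcp_rot: [0.947, 0.322, 0.004, 0.002]
contact_force: [-4.2, 1.8, 16.7]
opening: 0.145
finger_force: 91.1
```

Call:
carry_out(
  deltas=[0,0,0.0005,0,0,0.08,0,0,0.001,0,0,0.16,0,0,0.0014,0,0,0.24,0,0,0.0018,0,0,0.31,0,0,0.0018,0,0,0.31],
)

```text
time: 12.98
eef_pos: [0.5399, 0.045, 0.0903]
tcp_rot: [0.985, 0.173, 0.004, 0.002]
contact_force: [-3.2, 1.8, 18.6]
opening: 0.146
finger_force: 91.3
```

```bash
python3 - <<'E'
from h import *
s=ctrl.get_state(); print(s["eef_pos"],s["contact_force"],s["wrist_torque"],delta((.5385,.0455,.091),21))
E
```

```text
[0.53988401 0.04495073 0.09032618] [-3.24029612  1.82970096 18.64535519] [0.31728901 0.86294612 0.115527  ] [-0.0011 -0.001  -0.0007  0.0047 -0.0074 -0.019 ]
```

Call:
carry_out(
  deltas=[0,0,-0.002,0,0,0,0,0,-0.004,0,0,0,0,0,-0.0045,0,0,0],
)

```text
time: 13.35
eef_pos: [0.5385, 0.045, 0.0911]
tcp_rot: [0.985, 0.173, 0.003, 0.001]
contact_force: [3.7, -0.2, 2.6]
opening: 0.145
finger_force: 89.0
```

Call:
carry_out(
  deltas=[0,0,0,0,0,0,0,0,0,0,0,0,0,0,0,0,0,0],
  grip=50,
  grip_force=20,
)

```text
time: 13.72
eef_pos: [0.5349, 0.0456, 0.0889]
tcp_rot: [0.985, 0.172, -0.001, -0.0]
contact_force: [0.4, 0.4, 0.5]
opening: 0.498
finger_force: 0.0
```

Call:
carry_out(
  deltas=[0,0,-0.02,0,0,0,0,0,-0.05,0,0,0,0,0,-0.09,0,0,0,0,0,-0.12,0,0,0,0,0,-0.12,0,0,0],
)

```text
time: 14.35
eef_pos: [0.5374, 0.0455, 0.2127]
tcp_rot: [0.985, 0.173, 0.003, 0.001]
contact_force: [0.3, -0.9, -0.2]
opening: 0.5
finger_force: 0.0
```

Call:
carry_out(
  deltas=[-0.05,0.05,0,0,0,0,-0.08,0.09,0,0,0,0,-0.08,0.12,0,0,0,0,-0.08,0.12,0,0,0,0],
)

```text
time: 14.85
eef_pos: [0.5007, -0.0957, 0.208]
tcp_rot: [0.985, 0.171, -0.001, -0.001]
contact_force: [0.1, -0.4, 0.0]
opening: 0.501
finger_force: 0.0
```

```bash
python3 - <<'E'
from h import *
s=ctrl.get_state(); print(s["time"],s["eef_pos"],s["opening"],s["contact_force"]); L=[]
for n in ("scene","top"):
    p,d=look(n)
    u,v=w2px(n,(.5385,.0445,.08)).round().astype(int); k=5
    L.append(cv2.resize(p[v-50:v+50,u-40:u+40],None,fx=k,fy=k,interpolation=cv2.INTER_CUBIC))
    m=ctrl.camera_model(n);K=np.array(m["intrinsics"]);T=np.linalg.inv(np.array(m["extrinsics"]))
    V,U=np.mgrid[:400,:640]; P=(np.stack([U,V,np.ones_like(U)],-1)@np.linalg.inv(K).T*d[...,None])@T[:3,:3].T+T[:3,3]
    near=(d>0)&(np.hypot(P[...,0]-.5385,P[...,1]-.0445)<.035)
    for lo,hi,nm in ((.108,.135,"handle"),(.078,.09,"collar")):
        Q=P[near&(P[...,2]>lo)&(P[...,2]<hi)]
        if len(Q)>5: c,sz,a=cv2.minAreaRect((Q[:,:2]*1000).astype(np.float32)); print(n,nm,np.round(c,1),np.round(sz,1),round(a,1),np.median(Q[:,2]).round(4),len(Q))
cv2.imwrite("pics/end.png",np.hstack(L)[:,:,::-1])
E
```

```text
14.85 [ 0.50065783 -0.09573887  0.20799014] 0.500665178742638 [ 0.14319827 -0.36541757  0.00300922]
scene handle [538.5  44.5] [46.5 14.5] 21.2 0.1197 145
scene collar [540.6  44.1] [50.1 45.6] 71.6 0.0826 219
top handle [539.2  44.2] [45.1 14.9] 20.3 0.1195 205
top collar [544.5  47.7] [38.  50.6] 36.4 0.082 221
```

View pics/end.png

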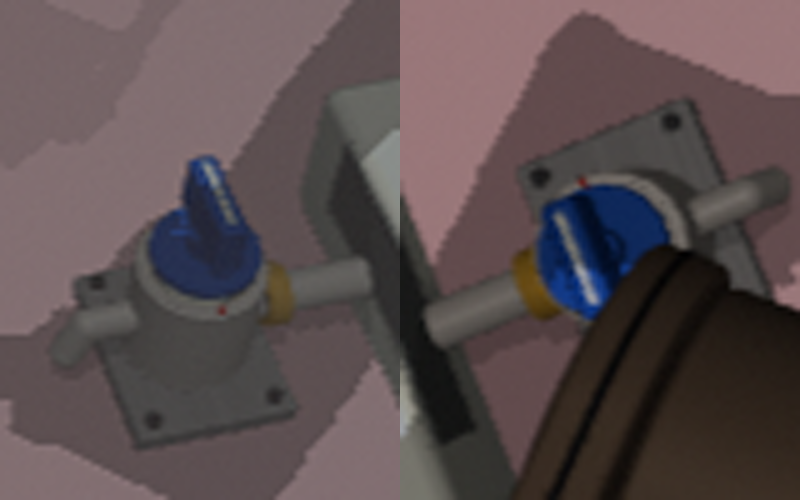

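The plug sits centred in the tap, its handle square across the pipe (about 21°, in line with the red dashes). The collar is about 6 mm above the rim and the arm is clear of everything.

```bash
python3 -c "
from plant import ctrl
print(ctrl.sign_off())"
```

```text
the job is handed in; nothing more can be done
None
```

The plug is driven into the tap with its handle square across the pipe and its collar about 6 mm above the rim. It is released, the calculator, scraper and pen cup were left alone, and the job was handed in at about 15 s; no verdict came back.

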